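Seat the grill thermometer puck in its three-contact charging dock

ROBOT

A 7-joint arm with a two-finger parallel gripper is mounted at the origin on the work surface. World frame = base frame: x ahead of the robot, y to its left, z up, the work surface at z = 0. Lengths are in m, angles in rad, forces in N, time in s.
With the tool pointing down it reaches from about 0.35 to 0.9 m from the base axis. Payload 19.9 kg.
Tool frame: the origin (TCP) lies at the very end of the fingers, on their centre line; the grasp point (between the pads) lies manip.grip_depth behind it (manip.grip_depth is the distance from the TCP to the grasp point, in m); z points along the fingers, y is the line along which they close (so a half turn about z gives the same grasp; the last joint's range is limited). The gripper opens to 94 mm and grips with 3 to 60 N. Pads are 16 mm wide; open, the fingers measure 119 mm over their backs; the gripper's body (75 mm by 177 mm) begins 78 mm behind the grasp point.
Start: joints at [-1.268, 0.417, -0.01, 1.614, 0.005, 1.111, -0.053], TCP at [0.211, 0.588, 0.205] pointing down, gripper open.
Joint ranges: [-2.81, 2.81], [-0.39, 2.02], [-1.27, 1.25], [0.06, 2.57], [-1.19, 4.33], [0.19, 2], [-2.82, 2.82]. Speed limits (rad/s): [1.89, 1.89, 2.39, 2.39, 3.01, 3.01, 3.01].

INTERFACE

Orientations are given as a unit quaternion [w, x, y, z].
In Python, from workcell import manip gives the robot as it stands.
- The arm moves only by the tool play_rows, never from a script. Its argument "deltas" is a list of rows, each a list of 7 numbers: the shift along the tool's x, y, z in mm, then the turn, a rotation vector about the tool's x, y, z in rad, then the opening, from 0 (shut) to 1 (fully open). A call has exactly 5 rows; each row is the pose to reach, as a shift and turn from the pose commanded when the call began, along the tool's axes at that moment; what a row does not reach only later rows make up. A row lasts 1/8 s, in which the tool goes at most 62.5 mm and 10.7 degrees, less where a joint would pass 70% of its speed; a pose out of reach is approached as far as the arm can. A call with a gripper value outside its range is refused whole. The fingers move at their own pace and stop on an object; the grip force is fixed at half the most. Time passes only in rows, so rows that repeat a pose let the fingers close, or fill a call up. It gives the time, the measured TCP pose, the force, the opening and the grip force at its end, in the units of the state.
- manip.get_obs(): the state, without advancing time (a new reading comes with each control period).
- manip.snapshot(name): name is "scene" or "top"; returns (picture, depth): 420x560x3 uint8, red, green, blue; 420x560 float32, m along the optical axis (not along the pixel's ray), 0 where there is no reading.
- manip.calibration(name): a dict with "fov_y" (degrees; the focal length in pixels is half the picture's height over the tangent of half this angle, whatever the lens; pixels are square), "cx", "cy" (the principal point, pixels), "R" (3x3) and "t" (3): a world point X has camera coordinates R X + t. Camera axes: x right, y down, z forward; pixel columns grow to the right and rows downward; lengths in m; the calibration is good to about 2 mm. A picture is of the moment at which its call begins. calibration takes no time and is no camera call.
- manip.job_done(): hands the job in; it is judged then, once.
The state is a dict: "clock": time; "joint_positions": joint angles; "qvel": joint speeds; "effort": joint torques, N m; "position": TCP position; "ee_rot": TCP orientation; "ft_force": force on the tool from outside, world axes, zero at the start; "ft_torque": the same for the moment, N m; "grip_width": finger opening in m; "grasp_force": force on a finger pad.
Only numpy, scipy, OpenCV 4.12 (cv2) and the standard library are available. Lean on these libraries where they do the work, as an engineer would, in place of code of your own. Each camera call takes 0.05 s, during which the arm holds its last target. There are 200 camera calls.

TASK

Put the red round grill thermometer on its grey charging dock: set it down gently and upright on the open front of the plate, short of the sprung brass gate, and let go. Then nudge it along the brass rail, past the gate, until it sits fully home, touching the rail, the gate nose and the end of the stop screw all at once, and leave it there charging. The stop screw is delicate, so ease the puck up to it by feel and never press on it with more than about 8 N; leave everything else on the ledge where it is.

Things in the scene. Friction and masses are not known exactly. Their poses are not given: they have to be found in the camera images.
- puck: red round grill thermometer, an upright cylinder 60 mm in diameter and 34 mm high with a black face on top, about 0.13 to 0.25 kg, loose on the ledge; origin at the centre of its underside, z up; its yaw has no meaning
- puck_center (a point): centre of the puck, 17 mm above its underside
- dock: grey charging dock fixed to the ledge, left or right, turned up to 0.35 rad. Plate x -100 to +100, y -57 to +73 mm, 10 thick. Origin on its underside; z up; x is the push direction from the open front (-x) to the stop (+x); y = 0 is the line of the puck's centre as it slides along the rail; x = 0 is abreast of the gate nose. Dock parts below use this frame
- apron (a point): on top of the plate at x = -47, y = 0, z = 10 mm: the place to set the puck down. Its centre may lie at dock x from -65 to -35 mm and up to 12 mm from y = 0 on the gate side (+y), not touching the gate nose
- rail: brass rail on the plate, same origin and axes as the dock; x from -90 to +60 mm, y from -40 to -30 mm (the puck slides along its face at y = -30), top 34 mm above the ledge
- gate_block: black block with a sprung brass nose, across from the rail; same origin and axes as the dock. Block x -15 to +15, y +48 to +72 mm, top 42 mm above the ledge. The nose gives towards +y, under 2 N at first and about 5 N as the widest part of the puck passes; getting past takes a push of some 4 to 12 N, falling to 1 to 4 N beyond dock x = 0; the nose does not draw the puck home
- gate_nose_tip (a point): tip of the free gate nose, a brass ball of 8 mm radius: dock x = 0, y = +22.5, z = 26 mm, standing 7.5 mm into the puck's way; the puck meets it with its centre at about dock x = -23 mm
- stop_block: black block with the hand-set brass stop screw; same origin and axes as the dock. Block x +69 to +91, y -25 to +25 mm, top 42 mm above the ledge. How far the screw stands out differs each time and is not measured: the puck's centre is home anywhere from dock x = +6 to +22 mm. The screw is rigid: home is felt as a sharp rise of the push force beyond that of the gate
- stop_axis (a point): where the stop screw (round end, 12 mm thick, pointing to dock -x) leaves its block: dock x = +69, y = 0, z = 26 mm. Pressing the puck on it with about 5 N beyond the sliding force makes sure of the contact
- dish: bystander, loose, to be left alone: white ceramic bowl, 150 wide, 40 high (mm); origin under its centre
- lighter_case: bystander, loose, to be left alone: black plastic lighter case 95 x 40 x 22, lying flat (mm); origin under its centre
- skewer_tin: bystander, loose, to be left alone: open aluminium tin with skewers, 260 x 90 x 35 (mm); origin under its centre
- sauce: bystander, loose, to be left alone: amber sauce bottle, 60 across, 190 tall (mm); origin under its centre
- rub_jar: bystander, loose, to be left alone: glass jar, 64 across, 85 tall (mm); origin under its centre
- scraper: bystander, loose, to be left alone: barbecue spatula, 300 long, lying flat (mm); origin under its centre
- cup: bystander, loose, to be left alone: blue mug, 80 across, 90 tall (mm); origin under its centre
There are look-alikes about, which are no part of the job. What is shaped like the dock but purple is not meant.

How it is judged:
By the outcome, as a careful person would: the job done as asked, in the order asked, and still so for the second after the job is handed in, with the robot touching nothing.
It also fails if it takes over 72 s, if anything falls off the work surface, if the arm or the gripper's body presses on something with over 40 N, if the wrist force passes 120 N, or if a joint passes its speed limit or range.

## Working session

There is one attempt and no reset: what is moved stays moved. The work goes in short steps, Python scripts to look and compute and a tool call to move; the robot and the scene stay as the last step left them, time stands still between calls to the robot, and variables do not carry over. Pictures are saved under pics/ and viewed, at most 10 in all, crops included, and the job is handed in when it is done.

Besides the shell and the picture viewer there is one more tool, called after "Call:" as name([rows], argument=value, ...), one row to a line, values as JSON. play_rows: Moves the arm, as the interface text tells. Its arguments: {"type":"object","properties":{"deltas":{"type":"array"}},"required":["deltas"]}

```bash
mkdir -p pics; cat > h.py <<'E'
import numpy as np, cv2
from workcell import manip
def snap(n):
    im,d=manip.snapshot(n); c=manip.calibration(n)
    np.savez('/tmp/'+n+'.npz',im=im,d=d); return im,d,c
def world(n,d,c,lens=True):
    H,W=d.shape; f=H/2/np.tan(np.radians(c['fov_y'])/2)
    u,v=np.meshgrid(np.arange(W),np.arange(H))
    P=np.stack([(u-c['cx'])/f*d,(v-c['cy'])/f*d,d],-1)
    return (P-np.array(c['t']))@np.array(c['R'])
E
python3 - <<'E'
from h import *
for n in("scene","top"):
    im,d,c=snap(n); cv2.imwrite(f'pics/{n}0.png',im[:,:,::-1]); print(n,c)
print(manip.get_obs(),manip.grip_depth)
E
```

```text
scene {'fov_y': 43.99560918268823, 'cx': 279.1339579670179, 'cy': 207.36180490830637, 'R': array([[-0.41958508,  0.90767454,  0.0086763 ],
       [ 0.77701174,  0.36409292, -0.51350667],
       [-0.46925591, -0.20871815, -0.85804174]]), 't': array([ 0.24615837, -0.40917151,  1.88458026])}
top {'fov_y': 56.62108406408563, 'cx': 276.933832417918, 'cy': 215.05422103533763, 'R': array([[-0.02881078, -0.99958385,  0.00143491],
       [-0.99844259,  0.02870922, -0.04783481],
       [ 0.04777371, -0.00281083, -0.99885423]]), 't': array([0.0220015 , 0.54899203, 1.43375498])}
{'clock': 0.1, 'joint_positions': array([-1.26849557,  0.41793531, -0.01029472,  1.61408563,  0.00471149,
        1.11074762, -0.05302199]), 'qvel': array([-4.93252074e-04, -2.11050373e-03,  1.59343430e-03, -2.58504894e-03,
       -4.50356859e-04,  3.68939101e-04, -6.37424649e-05]), 'effort': array([ 1.41630568e-03, -8.52574897e+01,  6.40226472e-01, -4.26693571e+01,
       -4.88082517e-02,  1.65002374e-02,  6.65317862e-05]), 'position': array([0.21057002, 0.58809393, 0.2048867 ]), 'ee_rot': array([-4.79962977e-05,  1.71063169e-01,  9.85259895e-01, -5.74316675e-04]), 'ft_force': array([-0.24734248, -0.41125042, -0.20804876]), 'ft_torque': array([ 0.04910827,  0.04073814, -0.00569643]), 'grasp_force': 0.0, 'grip_width': 0.09366466609846652} 0.0188
```

View pics/scene0.png

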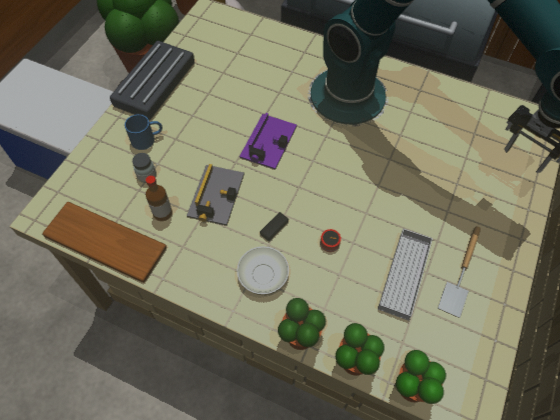

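View pics/top0.png

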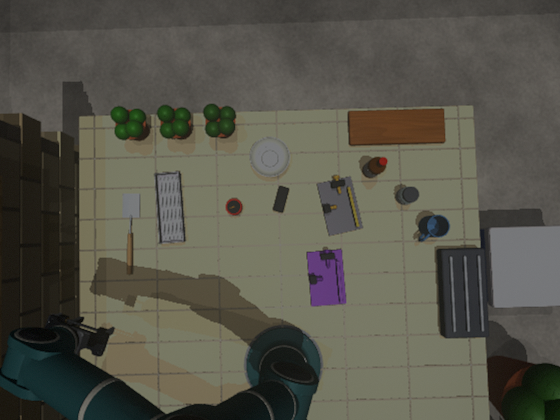

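The top view shows the robot base at the bottom, with world +x up and +y left.
- **Puck candidate:** the red ring with a black face at top (234,207) and scene (330,240). It is the only red round item lying flat; the bottle cap at (383,160) is part of the sauce bottle.
- **Dock candidates:** grey at top (340,206) and scene (216,194), and purple at top (326,277). The grey one matches the description. Purple is ruled out.

Next I'll confirm these in a crop and fit the poses.

```bash
cat > fit.py <<'E'
from h import *
from scipy.optimize import minimize
def model(p):
    h=np.zeros(len(p)); x,y=p.T
    for a,b,c,d,z in[(-100,100,-57,73,10),(-90,60,-40,-30,34),(-15,15,48,72,42),(69,91,-25,25,42)]:
        h[(x>a)&(x<b)&(y>c)&(y<d)]=z
    return h
def fitdock(W,x0,half=.17):
    P=W.reshape(-1,3); m=(np.abs(P[:,:2]-x0[:2])<half).all(1); P=P[m]*1000
    def cost(q):
        c,s=np.cos(q[2]),np.sin(q[2]); d=P[:,:2]-q[:2]*1000
        L=np.c_[d[:,0]*c+d[:,1]*s,-d[:,0]*s+d[:,1]*c]
        mm=(np.abs(L)<130).all(1)
        return np.minimum(np.abs(P[:,2]-model(L)),12)[mm].mean()
    best=None
    for yaw in np.arange(-.4,.41,.1):
        r=minimize(cost,[*x0[:2],yaw],method='Nelder-Mead',options=dict(initial_simplex=np.array([[*x0[:2],yaw],[x0[0]+.02,x0[1],yaw],[x0[0],x0[1]+.02,yaw],[*x0[:2],yaw+.08]]),xatol=1e-5,fatol=1e-5,maxiter=600))
        if best is None or r.fun<best.fun: best=r
    return best.x,best.fun,len(P)
E
python3 - <<'E'
from fit import *
crops=[]
for n,box,pk,dk in(("scene",(180,160,350,260),(240,330),(194,216)),("top",(220,160,380,250),(207,234),(206,340))):
    f=np.load(f'/tmp/{n}.npz'); im,d=f['im'],f['d']; c=manip.calibration(n); W=world(n,d,c)
    x0=W[dk]; print(n,'dock seed',x0,fitdock(W,x0))
    hsv=cv2.cvtColor(im,cv2.COLOR_RGB2HSV); P=W.reshape(-1,3)
    s=W[pk]; m=(np.linalg.norm(P[:,:2]-s[:2],axis=1)<.06)&(P[:,2]>.027)
    q=P[m]; print('puck',s,q.mean(0),(q.max(0)+q.min(0))/2,np.ptp(q,0),cv2.minEnclosingCircle((q[:,:2]*1000).astype(np.float32)),m.sum())
    m=(np.linalg.norm(P[:,:2]-s[:2],axis=1)<.09)&(P[:,2]<.01);print('table z',np.median(P[m],0))
    x,y,X,Y=box; crops.append(cv2.resize(im[y:Y,x:X],(640,290 if 0 else int(640*(Y-y)/(X-x))),interpolation=cv2.INTER_CUBIC))
v=np.vstack(crops); v=cv2.resize(v,None,fx=.78,fy=.78); print(v.shape); cv2.imwrite('pics/crop1.png',v[:600,:,::-1])
E
```

```text
scene dock seed [ 0.58317813 -0.22226412  0.01053126] (array([ 0.5781258 , -0.23297634,  0.19438384]), np.float64(3.8290768599164635), 10049)
puck [0.59698021 0.16990467 0.03924622] [0.58774136 0.1690673  0.03453305] [0.58628538 0.16906388 0.03545739] [0.06072575 0.05876614 0.01682415] ((586.8091430664062, 168.71719360351562), 30.9669132232666) 297
table z [ 6.09654185e-01  1.73546357e-01 -3.28051219e-04]
top dock seed [ 0.57685348 -0.23035323  0.00532699] (array([ 0.57877943, -0.23448253,  0.20731518]), np.float64(3.3533814810043663), 8230)
puck [0.58235189 0.16240629 0.03500485] [0.5830533  0.16650955 0.03413254] [0.58303588 0.16645082 0.03554445] [0.05913222 0.05877357 0.01599961] ((583.1694946289062, 166.9307861328125), 29.959667205810547) 212
table z [ 5.79700256e-01  1.57896726e-01 -2.21769008e-04]
(574, 499, 3)
```

View pics/crop1.png

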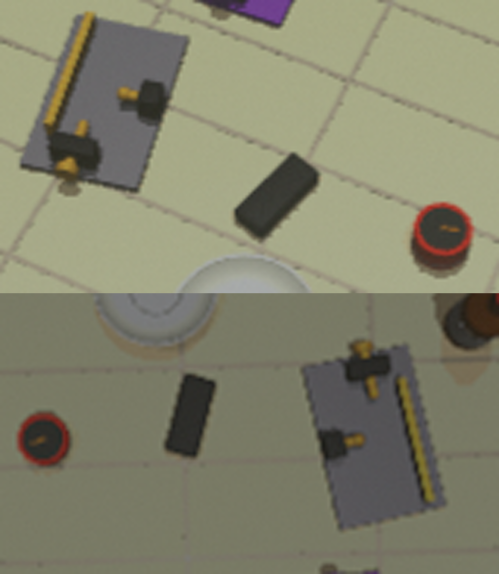

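The crop confirms both: the red puck with a black face, and the grey dock with its rail, gate and stop. The dock sits at about (0.5785, -0.234) with yaw 0.20, and the puck at about (0.584, 0.167). I'll add a helper to work out the moves.

```bash
cat > mv.py <<'E'
import sys
from h import *
from scipy.spatial.transform import Rotation as Ro
D=np.array([.5785,-.234,.20])
def d2w(x,y):
    c,s=np.cos(D[2]),np.sin(D[2]); return D[:2]+np.array([c*x-s*y,s*x+c*y])/1000
def w2d(p):
    c,s=np.cos(D[2]),np.sin(D[2]); e=(np.array(p[:2])-D[:2])*1000; return np.array([c*e[0]+s*e[1],-s*e[0]+c*e[1]])
def go(xy,z,a=None):  # a: world angle of tool y
    a=D[2] if a is None else a
    o=manip.get_obs(); q=o['ee_rot']; R=Ro.from_quat([q[1],q[2],q[3],q[0]])
    ty=np.array([np.cos(a),np.sin(a),0]); tz=np.array([0,0,-1.]); T=Ro.from_matrix(np.c_[np.cross(ty,tz),ty,tz])
    print('mm',np.round(R.inv().apply(np.array([*xy,z])-o['position'])*1000,1),'rot',np.round((R.inv()*T).as_rotvec(),4),
     'dock',np.round(w2d(o['position']),1),'z',round(o['position'][2]*1000,1),'t',o['clock'],'F',np.round(o['ft_force'],1))
E
python3 -c "
from mv import *
go([.584,.167],.13); go(d2w(-50,4),.13)"
```

```text
mm [-493.5 -270.5   75.2] rot [-1.000e-03  7.000e-04  1.027e+00] dock [-197.3  878.8] z 204.9 t 0.1 F [-0.2 -0.4 -0.2]
mm [-578.6 -672.3   75.7] rot [-1.000e-03  7.000e-04  1.027e+00] dock [-197.3  878.8] z 204.9 t 0.1 F [-0.2 -0.4 -0.2]
```

Call:
play_rows([
  [-50, -27, 5, 0, 0, 0.15, 1],
  [-100, -54, 12, 0, 0, 0.32, 1],
  [-150, -82, 20, 0, 0, 0.5, 1],
  [-200, -110, 28, 0, 0, 0.68, 1],
  [-250, -137, 36, 0, 0, 0.85, 1],
])

```text
clock: 0.72
position: [0.4007, 0.3735, 0.1692]
ee_rot: [-0.0, 0.564, 0.825, -0.0]
ft_force: [0.6, 0.7, -0.1]
grip_width: 0.0941
grasp_force: 0.0
```

```bash
python3 -c "
from mv import *
go([.584,.167],.13)"
```

```text
mm [-259.    95.9   39.2] rot [-2.000e-04  1.000e-04  1.714e-01] dock [-53.5 630.7] z 169.2 t 0.725 F [ 0.6  0.7 -0.1]
```

Call:
play_rows([
  [-52, 19, 8, 0, 0, 0.06, 1],
  [-105, 38, 16, 0, 0, 0.12, 1],
  [-157, 58, 24, 0, 0, 0.171, 1],
  [-209, 77, 32, 0, 0, 0.171, 1],
  [-259, 96, 39, 0, 0, 0.171, 1],
])

```text
clock: 1.35
position: [0.5853, 0.1682, 0.13]
ee_rot: [-0.0, 0.631, 0.776, -0.0]
ft_force: [0.3, 0.5, 0.6]
grip_width: 0.0944
grasp_force: 0.0
```

Call:
play_rows([
  [0, 0, 0, 0, 0, 0, 1],
  [0, 0, 0, 0, 0, 0, 1],
  [0, 0, 0, 0, 0, 0, 1],
  [0, 0, 0, 0, 0, 0, 1],
  [0, 0, 0, 0, 0, 0, 1],
])

```text
clock: 1.98
position: [0.5843, 0.1702, 0.1306]
ee_rot: [0.0, 0.63, 0.776, 0.0]
ft_force: [-0.6, 0.3, 0.8]
grip_width: 0.0943
grasp_force: 0.0
```

```bash
python3 - <<'E'
from mv import *
go([.584,.167],.009)
im,d,c=snap("scene"); W=world("scene",d,c); P=W.reshape(-1,3)
cv2.imwrite('pics/s1.png',cv2.resize(im[150:300,230:430],(800,600))[:,:,::-1])
E
```

```text
mm [ -3.1  -0.9 121.6] rot [ 0.0002 -0.0001  0.0068] dock [ 85.9 395. ] z 130.6 t 1.975 F [-0.6  0.3  0.8]
```

View pics/s1.png

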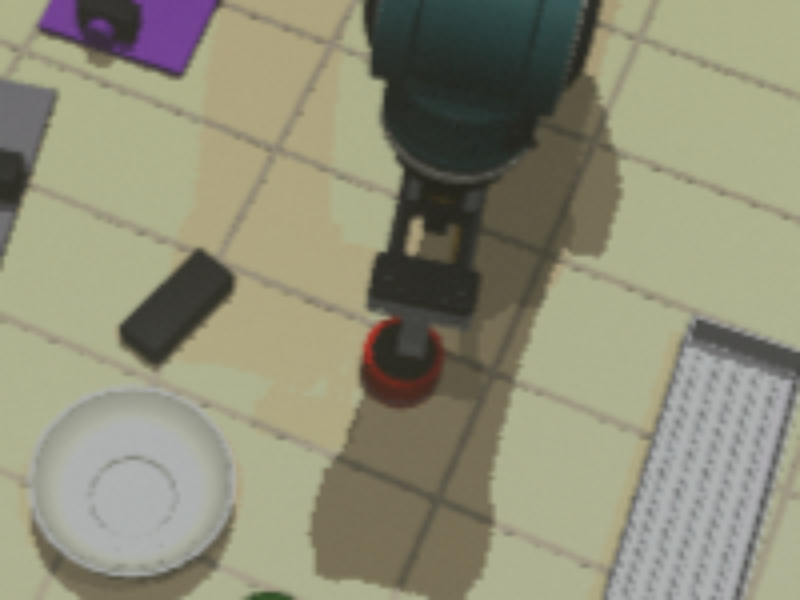

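The gripper is above the puck (crop (403,360)) and nothing else is near the fingers. Descending.

Call:
play_rows([
  [-3, -1, 35, 0, 0, 0.007, 1],
  [-3, -1, 70, 0, 0, 0.007, 1],
  [-3, -1, 95, 0, 0, 0.007, 1],
  [-3, -1, 112, 0, 0, 0.007, 1],
  [-3, -1, 121, 0, 0, 0.007, 1],
])

```text
clock: 2.65
position: [0.584, 0.1665, 0.0089]
ee_rot: [-0.0, 0.633, 0.774, -0.0]
ft_force: [0.1, -0.1, -0.4]
grip_width: 0.0938
grasp_force: 0.0
```

Call:
play_rows([
  [0, 0, 0, 0, 0, 0, 1],
  [0, 0, 0, 0, 0, 0, 0.75],
  [0, 0, 0, 0, 0, 0, 0.65],
  [0, 0, 0, 0, 0, 0, 0.6],
  [0, 0, 0, 0, 0, 0, 0.5],
])

```text
clock: 3.28
position: [0.5843, 0.1666, 0.0097]
ee_rot: [0.0, 0.633, 0.774, 0.0]
ft_force: [-0.0, 0.4, 2.8]
grip_width: 0.0592
grasp_force: 30.0
```

Call:
play_rows([
  [0, 0, 0, 0, 0, 0, 0.4],
  [0, 0, 0, 0, 0, 0, 0.4],
  [0, 0, 0, 0, 0, 0, 0.4],
  [0, 0, 0, 0, 0, 0, 0.4],
  [0, 0, 0, 0, 0, 0, 0.4],
])

```text
clock: 3.9
position: [0.5843, 0.1666, 0.0097]
ee_rot: [0.0, 0.633, 0.774, 0.0]
ft_force: [-1.0, 0.6, 6.1]
grip_width: 0.0595
grasp_force: 30.0
```

```bash
python3 -c "
from mv import *
go([.584,.167],.009)"
```

```text
mm [ 0.5 -0.2  0.7] rot [ 0.0004 -0.     -0.0011] dock [ 85.2 391.5] z 9.7 t 3.9 F [-1.   0.6  6.1]
```

Call:
play_rows([
  [0, 0, -10, 0, 0, 0, 0.4],
  [0, 0, -30, 0, 0, 0, 0.4],
  [0, 0, -55, 0, 0, 0, 0.4],
  [0, 0, -80, 0, 0, 0, 0.4],
  [0, 0, -90, 0, 0, 0, 0.4],
])

```text
clock: 4.53
position: [0.5848, 0.1667, 0.1018]
ee_rot: [0.001, 0.633, 0.774, 0.001]
ft_force: [-0.2, -0.2, -1.7]
grip_width: 0.0597
grasp_force: 30.0
```

```bash
python3 -c "
from mv import *
go(d2w(-50,4),.1); print(manip.get_obs()['grasp_force'])"
```

```text
mm [-387.6 -135.4    1.3] rot [ 0.0025 -0.0004 -0.0011] dock [ 85.8 391.5] z 101.8 t 4.525 F [-0.2 -0.2 -1.7]
29.99956727027893
```

Call:
play_rows([
  [-25, -9, 0, 0, 0, 0, 0.4],
  [-65, -23, 0, 0, 0, 0, 0.4],
  [-105, -37, 0, 0, 0, 0, 0.4],
  [-150, -52, 0, 0, 0, 0, 0.4],
  [-195, -68, 0, 0, 0, 0, 0.4],
])

```text
clock: 5.15
position: [0.5555, -0.0394, 0.0996]
ee_rot: [0.0, 0.633, 0.774, -0.0]
ft_force: [0.8, -0.0, -1.9]
grip_width: 0.0597
grasp_force: 30.0
```

Call:
play_rows([
  [-45, -16, 0, 0, 0, 0, 0.4],
  [-90, -31, 0, 0, 0, 0, 0.4],
  [-135, -47, 0, 0, 0, 0, 0.4],
  [-170, -60, 0, 0, 0, 0, 0.4],
  [-192, -67, 0, 0, 0, 0, 0.4],
])

```text
clock: 5.78
position: [0.5274, -0.2416, 0.0996]
ee_rot: [0.0, 0.634, 0.773, -0.0]
ft_force: [0.4, 1.2, -1.6]
grip_width: 0.0595
grasp_force: 30.0
```

Call:
play_rows([
  [0, 0, 0, 0, 0, 0, 0.4],
  [0, 0, 0, 0, 0, 0, 0.4],
  [0, 0, 0, 0, 0, 0, 0.4],
  [0, 0, 0, 0, 0, 0, 0.4],
  [0, 0, 0, 0, 0, 0, 0.4],
])

```text
clock: 6.4
position: [0.5284, -0.2392, 0.0995]
ee_rot: [0.0, 0.633, 0.774, 0.0]
ft_force: [1.0, -1.3, -1.6]
grip_width: 0.0589
grasp_force: 30.0
```

```bash
python3 - <<'E'
from mv import *
go(d2w(-50,4),.06)
im,d,c=snap("scene")
cv2.imwrite('pics/s2.png',cv2.resize(im[130:250,150:310],(800,600),interpolation=cv2.INTER_CUBIC)[:,:,::-1])
E
```

```text
mm [-0.9  0.1 39.5] rot [ 0.0001  0.     -0.0005] dock [-50.1   4.9] z 99.5 t 6.4 F [ 1.  -1.3 -1.6]
```

View pics/s2.png

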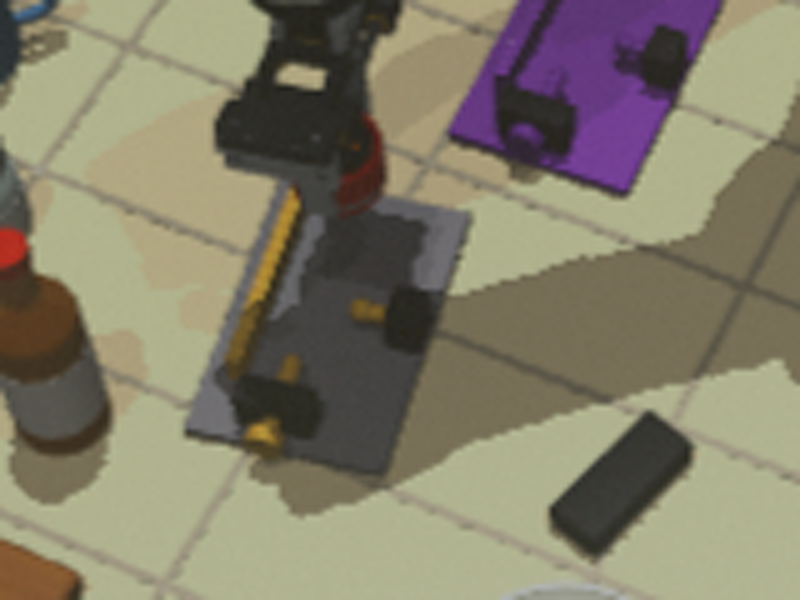

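The puck is held over the dock's open front. The rail is at crop (265,270), the gate nose at (365,310) and the screw at (290,370). Lowering now.

Call:
play_rows([
  [0, 0, 20, 0, 0, 0, 0.4],
  [0.5, 0, 45, 0, 0, 0, 0.4],
  [1, 0, 65, 0, 0, 0, 0.4],
  [1, 0, 73, 0, 0, 0, 0.4],
  [1, 0, 76, 0, 0, 0, 0.4],
])

```text
clock: 7.08
position: [0.5281, -0.2387, 0.0234]
ee_rot: [0.0, 0.633, 0.774, -0.0]
ft_force: [-0.7, -1.3, -2.3]
grip_width: 0.0597
grasp_force: 30.0
```

Call:
play_rows([
  [0, 0, 0, 0, 0, 0, 0.4],
  [0, 0, 0.7, 0, 0, 0, 0.4],
  [0, 0, 1.5, 0, 0, 0, 0.4],
  [0, 0, 2.2, 0, 0, 0, 0.4],
  [0, 0, 2.5, 0, 0, 0, 0.4],
])

```text
clock: 7.7
position: [0.5281, -0.2385, 0.021]
ee_rot: [0.0, 0.633, 0.774, -0.0]
ft_force: [-1.2, 0.2, -1.2]
grip_width: 0.0594
grasp_force: 30.0
```

```bash
python3 -c "
from mv import *
go(d2w(-50,6),.0197)"
```

```text
mm [0.4 0.3 1.3] rot [ 0.      0.0001 -0.001 ] dock [-50.3   5.6] z 21.0 t 7.7 F [-1.2  0.2 -1.2]
```

Call:
play_rows([
  [0, 0, 0.3, 0, 0, 0, 0.4],
  [0, 0, 0.6, 0, 0, 0, 0.4],
  [0, 0, 0.9, 0, 0, 0, 0.4],
  [0, 0, 1.2, 0, 0, 0, 0.4],
  [0, 0, 1.2, 0, 0, 0, 0.4],
])

```text
clock: 8.32
position: [0.5281, -0.2385, 0.0198]
ee_rot: [0.0, 0.633, 0.774, -0.0]
ft_force: [-0.1, -0.2, -0.3]
grip_width: 0.0596
grasp_force: 30.0
```

Call:
play_rows([
  [0, 0, 0.2, 0, 0, 0, 0.4],
  [0, 0, 0.4, 0, 0, 0, 0.4],
  [0, 0, 0.5, 0, 0, 0, 0.4],
  [0, 0, 0.5, 0, 0, 0, 0.4],
  [0, 0, 0.5, 0, 0, 0, 0.4],
])

```text
clock: 8.95
position: [0.5281, -0.2386, 0.0197]
ee_rot: [0.0, 0.633, 0.774, 0.0]
ft_force: [-3.8, 1.7, 7.8]
grip_width: 0.0595
grasp_force: 30.0
```

Contact: the puck stands on the plate. Releasing with a partial opening, then lifting.

Call:
play_rows([
  [0, 0, -0.3, 0, 0, 0, 0.4],
  [0, 0, -0.3, 0, 0, 0, 0.75],
  [0, 0, -0.3, 0, 0, 0, 0.85],
  [0, 0, -0.3, 0, 0, 0, 0.85],
  [0, 0, -0.3, 0, 0, 0, 0.85],
])

```text
clock: 9.57
position: [0.5281, -0.2386, 0.0196]
ee_rot: [0.0, 0.633, 0.774, -0.0]
ft_force: [-0.0, -0.1, 0.5]
grip_width: 0.0804
grasp_force: 0.0
```

Call:
play_rows([
  [0, 0, -15, 0, 0, 0, 0.85],
  [0, 0, -40, 0, 0, 0, 0.85],
  [0, -30, -70, 0, 0, 0, 0.5],
  [0, -80, -80, 0, 0, 0, 0],
  [0, -130, -80, 0, 0, 0, 0],
])

```text
clock: 10.2
position: [0.3998, -0.2647, 0.1012]
ee_rot: [0.001, 0.633, 0.774, 0.0]
ft_force: [1.1, -0.1, -0.2]
grip_width: 0.053
grasp_force: 0.0
```

Call:
play_rows([
  [0, -10, 0, 0, 0, 0, 0],
  [0, -15, 0, 0, 0, 0, 0],
  [0, -15, 0, 0, 0, 0, 0],
  [0, -15, 0, 0, 0, 0, 0],
  [0, -15, 0, 0, 0, 0, 0],
])

```text
clock: 10.82
position: [0.3863, -0.267, 0.0995]
ee_rot: [-0.0, 0.633, 0.774, -0.0]
ft_force: [0.1, -0.1, -0.2]
grip_width: 0.0034
grasp_force: 0.0
```

```bash
python3 - <<'E'
from fit import *
from mv import *
print(manip.get_obs()['grip_width'])
crops=[]
for n,(x,y,X,Y) in(("scene",(170,140,270,230)),("top",(300,160,400,250))):
    im,d,c=snap(n); W=world(n,d,c); P=W.reshape(-1,3)
    s=d2w(-50,6)
    m=(np.linalg.norm(P[:,:2]-s,axis=1)<.045)&(P[:,2]>.037)&(P[:,2]<.05); q=P[m]
    if m.sum(): 
        cc,r=cv2.minEnclosingCircle((q[:,:2]*1000).astype(np.float32)); print(n,m.sum(),cc,r,'dock',w2d(np.array(cc)/1000),np.median(q[:,2]))
    crops.append(cv2.resize(im[y:Y,x:X],(400,360),interpolation=cv2.INTER_CUBIC))
cv2.imwrite('pics/s3.png',np.hstack(crops)[:,:,::-1])
go(d2w(-110,0),.022)
E
```

```text
0.003403918343081024
scene 247 (528.6542358398438, -243.05291748046875) 39.05036163330078 dock [-50.65070456   1.03036275] 0.0442999127618521
top 218 (529.9401245117188, -242.76611328125) 35.41288757324219 dock [-49.33346885   1.05598332] 0.04421893264375139
mm [-5.7 85.1 77.5] rot [-0.0002  0.0001 -0.0007] dock [-195.1    5.7] z 99.5 t 10.925 F [-0.1 -0.3 -0.2]
```

View pics/s3.png

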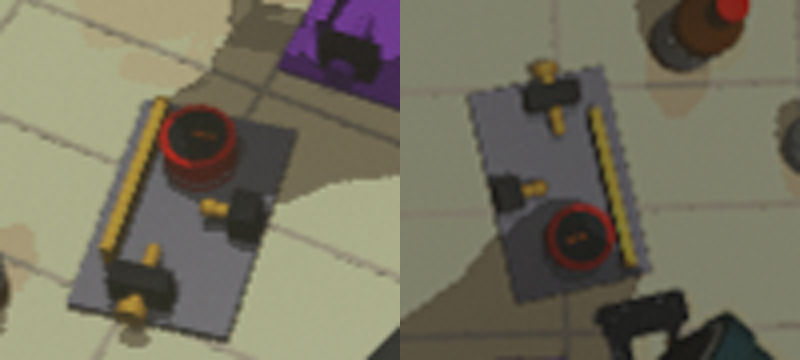

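The puck stands upright on the apron (left crop (198,145), right crop (580,237)), clear of the nose and slightly off the rail. Next I'll bring the shut fingers down behind it.

Call:
play_rows([
  [-2, 25, 5, 0, 0, 0, 0],
  [-4, 60, 10, 0, 0, 0, 0],
  [-5, 84, 30, 0, 0, 0, 0],
  [-5, 85, 65, 0, 0, 0, 0],
  [-5, 85, 81, 0, 0, 0, 0],
])

```text
clock: 11.55
position: [0.4696, -0.2549, 0.017]
ee_rot: [-0.001, 0.633, 0.774, -0.0]
ft_force: [0.5, -0.2, 0.8]
grip_width: 0.0005
grasp_force: 0.0
```

Call:
play_rows([
  [0, 0, 0, 0, 0, 0, 0],
  [0, 0, 0, 0, 0, 0, 0],
  [0, 0, 0, 0, 0, 0, 0],
  [0, 0, 0, 0, 0, 0, 0],
  [0, 0, 0, 0, 0, 0, 0],
])

```text
clock: 12.18
position: [0.4704, -0.2553, 0.0189]
ee_rot: [0.0, 0.633, 0.774, 0.0]
ft_force: [-0.8, -1.0, 0.4]
grip_width: 0.0002
grasp_force: 0.0
```

```bash
cat > st.py <<'E'
from mv import *
o=manip.get_obs(); F=o['ft_force']; u=np.array([np.cos(D[2]),np.sin(D[2])])
print('dock',np.round(w2d(o['position']),2),'z',o['position'][2],'Fx',F[:2]@u,'Fy',F[1]*u[0]-F[0]*u[1],'Fz',F[2],'w',o['grip_width'],o['clock'])
E
python3 st.py
```

```text
dock [-110.2     0.57] z 0.018899940978076405 Fx -0.9516348038562447 Fy -0.786686541228003 Fz 0.3709670207819813 w 0.0001975605114374223 12.175
```

Call:
play_rows([
  [0, 3, 0.5, 0, 0, 0, 0],
  [0, 7, 0.5, 0, 0, 0, 0],
  [0, 10, 0.5, 0, 0, 0, 0],
  [0, 13, 0.5, 0, 0, 0, 0],
  [0, 16, 0.5, 0, 0, 0, 0],
])

```text
clock: 12.8
position: [0.4861, -0.2521, 0.0181]
ee_rot: [-0.0, 0.633, 0.774, -0.0]
ft_force: [0.8, 0.1, 0.1]
grip_width: 0.0009
grasp_force: 0.0
```

```bash
python3 st.py; python3 - <<'E'
from mv import *
for n in("scene","top"):
    f=np.load(f'/tmp/{n}.npz'); c=manip.calibration(n); W=world(n,f['d'],c)
    hsv=cv2.cvtColor(f['im'],cv2.COLOR_RGB2HSV)
    P=W.reshape(-1,3); L=np.array([w2d(p) for p in P[:,:2]]); H=hsv.reshape(-1,3)
    m=(L[:,0]>25)&(L[:,0]<72)&(np.abs(L[:,1])<20)&(P[:,2]>.014)
    o=np.argsort(L[m,0]); print(n); print(np.c_[np.round(L[m],1),np.round(P[m,2]*1000,1),H[m]][o][:22])
    m=(abs(L[:,0])<12)&(L[:,1]>15)&(L[:,1]<46)&(P[:,2]>.014); o=np.argsort(L[m,1])
    print('nose',np.c_[np.round(L[m],1),np.round(P[m,2]*1000,1)][o][:8])
    m=(L[:,0]>-20)&(L[:,0]<50)&(abs(L[:,1]+35)<12)&(P[:,2]>.03); print('rail y med',np.median(L[m],0),np.percentile(L[m,1],[5,95]))
E
```

```text
dock [-94.19   0.62] z 0.018064607969270837 Fx 0.7622580670401257 Fy -0.026909858755597274 Fz 0.0979265036197108 w 0.0008797869602854739 12.8
scene
[[ 27.2 -15.7  14.2 165.    5.  107. ]
 [ 38.1 -12.3  14.6   0.    5.  109. ]
 [ 47.5  13.6  15.5 135.    5.  108. ]
 [ 47.9   2.3  29.8  19.  113.  131. ]
 [ 49.9   6.   28.4  18.   48.  107. ]
 [ 51.5   0.8  34.8  21.  162.  161. ]
 [ 52.1  -3.   28.5  21.  173.  164. ]
 [ 52.6   5.4  14.5  10.   10.   77. ]
 [ 53.3   0.3  25.7  21.  168.  161. ]
 [ 54.    4.8  34.5  20.  147.  134. ]
 [ 54.6   4.3  29.2  20.  150.  124. ]
 [ 54.8   1.8  34.6  22.  171.  163. ]
 [ 56.5   8.7  34.1  18.   43.   89. ]
 [ 57.3  -1.   31.6  21.  174.  169. ]
 [ 58.5  -4.5  26.2  21.  156.  150. ]
 [ 58.7   2.4  29.1  20.  172.  151. ]
 [ 59.1   6.   31.2  19.  121.  112. ]
 [ 59.5  14.3  17.1  15.    6.   84. ]
 [ 59.8   5.6  26.1  20.  114.   83. ]
 [ 61.1   2.9  27.2  20.  164.  132. ]
 [ 62.1   0.8  33.9  21.  170.  171. ]
 [ 63.9   7.   27.3  21.   66.   62. ]]
nose [[ 8.9 18.4 16.5]
 [ 7.  26.  33.9]
 [ 8.8 26.2 30.9]
 [ 0.4 26.9 30.2]
 [ 7.7 29.1 30.3
[... 503 characters left out ...]
  170.  123. ]
 [ 49.    0.8  35.7  23.  172.  120. ]
 [ 50.4   2.7  26.8  19.  149.   84. ]
 [ 52.4  -5.5  25.8  23.  162.  123. ]
 [ 52.7  -0.7  32.6  23.  168.  126. ]
 [ 53.4  12.2  19.1 135.    6.   91. ]
 [ 53.7   2.7  31.4  19.  156.   93. ]
 [ 54.8   5.6  27.8  10.   16.   48. ]
 [ 55.5  -5.1  32.6  21.  148.  112. ]
 [ 56.5  -2.   30.1  21.  172.  129. ]
 [ 57.5   1.3  28.4  19.  162.  101. ]
 [ 58.3   5.   29.   21.   66.   50. ]
 [ 60.   -2.6  31.5  21.  175.  130. ]]
nose [[ 1.3 16.5 15.2]
 [-9.5 19.  14.4]
 [-8.7 22.5 14.1]
 [-1.9 23.1 28.3]
 [ 2.6 25.6 26.8]
 [11.1 25.7 15.9]
 [-1.1 27.1 31. ]
 [-4.8 28.3 33.1]]
rail y med [ 14.88992778 -34.89202039] [-39.20657214 -30.33544745]
```

The screw tip shows at dock x of about 45–48, so home should be at puck x of about 15–18, or TCP x of about -28. Pushing now.

Call:
play_rows([
  [0, 1.5, 0, 0, 0, 0, 0],
  [0, 3.5, 0, 0, 0, 0, 0],
  [0, 6, 0, 0, 0, 0, 0],
  [0, 9, 0, 0, 0, 0, 0],
  [0, 12, 0, 0, 0, 0, 0],
])

```text
clock: 13.42
position: [0.4979, -0.2497, 0.0181]
ee_rot: [0.0, 0.633, 0.774, -0.0]
ft_force: [-0.3, 0.0, 0.1]
grip_width: 0.0001
grasp_force: 0.5
```

Call:
play_rows([
  [0, 2, 0, 0, 0, 0, 0],
  [0, 4, 0, 0, 0, 0, 0],
  [0, 6, 0, 0, 0, 0, 0],
  [0, 8, 0, 0, 0, 0, 0],
  [0, 10, 0, 0, 0, 0, 0],
])

```text
clock: 14.05
position: [0.5076, -0.2478, 0.0181]
ee_rot: [0.0, 0.633, 0.774, -0.0]
ft_force: [-1.1, 0.3, -0.9]
grip_width: 0.0007
grasp_force: 0.4
```

```bash
python3 st.py
```

```text
dock [-72.18   0.58] z 0.018123486830860184 Fx -1.0068655341007553 Fy 0.49319638564752427 Fz -0.8500943467974588 w 0.0007119462562133927 14.05
```

Call:
play_rows([
  [0, 2, 0, 0, 0, 0, 0],
  [0, 4, 0, 0, 0, 0, 0],
  [0, 6, 0, 0, 0, 0, 0],
  [0, 8, 0, 0, 0, 0, 0],
  [0, 10, 0, 0, 0, 0, 0],
])

```text
clock: 14.68
position: [0.5161, -0.2468, 0.0181]
ee_rot: [-0.0, 0.634, 0.773, -0.001]
ft_force: [-8.9, -4.7, 4.4]
grip_width: 0.001
grasp_force: 4.6
```

```bash
python3 st.py
```

```text
dock [-63.69  -0.18] z 0.018073355159464885 Fx -9.661298151284491 Fy -2.8446737008158705 Fz 4.398044577395925 w 0.0009651209974270441 14.675
```

Call:
play_rows([
  [0, 2, 0, 0, 0, 0, 0],
  [0, 4, 0, 0, 0, 0, 0],
  [0, 6, 0, 0, 0, 0, 0],
  [0, 8, 0, 0, 0, 0, 0],
  [0, 10, 0, 0, 0, 0, 0],
])

```text
clock: 15.3
position: [0.5264, -0.2443, 0.018]
ee_rot: [-0.0, 0.634, 0.774, -0.0]
ft_force: [-8.1, -2.5, 5.1]
grip_width: 0.0006
grasp_force: 4.0
```

```bash
python3 st.py
```

```text
dock [-53.08   0.21] z 0.018043584418062426 Fx -8.404866391806529 Fy -0.8753720035243644 Fz 5.080851760241787 w 0.0005529275795739571 15.3
```

Call:
play_rows([
  [0, 1.6, 0, 0, 0, 0, 0],
  [0, 3.2, 0, 0, 0, 0, 0],
  [0, 4.8, 0, 0, 0, 0, 0],
  [0, 6.4, 0, 0, 0, 0, 0],
  [0, 8, 0, 0, 0, 0, 0],
])

```text
clock: 15.92
position: [0.5341, -0.2427, 0.0181]
ee_rot: [-0.0, 0.634, 0.774, -0.0]
ft_force: [-6.8, -2.6, 4.2]
grip_width: 0.0001
grasp_force: 3.6
```

```bash
python3 st.py
```

```text
dock [-45.23   0.29] z 0.018052978588055033 Fx -7.179771765615851 Fy -1.2326796925849501 Fz 4.170473731986234 w 0.00014786475595206981 15.925
```

Call:
play_rows([
  [0, 1.2, 0, 0, 0, 0, 0],
  [0, 2.4, 0, 0, 0, 0, 0],
  [0, 3.6, 0, 0, 0, 0, 0],
  [0, 4.8, 0, 0, 0, 0, 0],
  [0, 6, 0, 0, 0, 0, 0],
])

```text
clock: 16.55
position: [0.5402, -0.2414, 0.0181]
ee_rot: [-0.0, 0.634, 0.774, -0.0]
ft_force: [-6.0, -1.2, 3.6]
grip_width: 0.0006
grasp_force: 3.0
```

```bash
python3 st.py; python3 - <<'E'
from mv import *
im,d,c=snap("top"); im2,_,_=snap("scene")
cv2.imwrite('pics/s4.png',np.hstack([cv2.resize(i,(400,360),interpolation=cv2.INTER_CUBIC) for i in(im2[140:230,170:270],im[160:250,300:400])])[:,:,::-1])
E
```

```text
dock [-39.01   0.32] z 0.018080782591258993 Fx -6.082803505187242 Fy -0.014825422078865058 Fz 3.5793980194997035 w 0.0006171609540652795 16.55
```

View pics/s4.png

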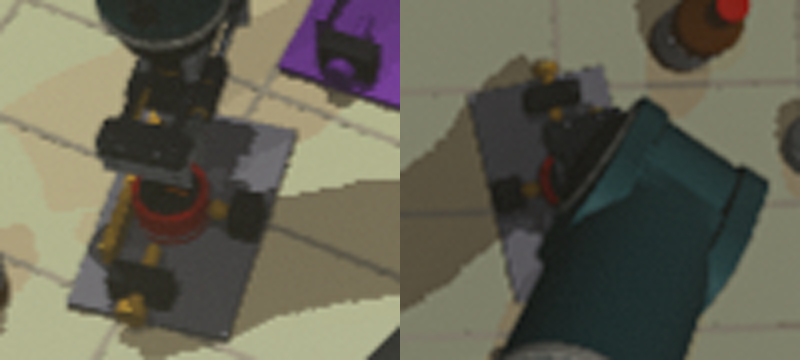

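The puck is upright against the rail, just passing the nose (left crop (170,200)). The screw at (152,255) is still ahead of it. I'll ease on in smaller steps.

Call:
play_rows([
  [0, 0.8, 0, 0, 0, 0, 0],
  [0, 1.6, 0, 0, 0, 0, 0],
  [0, 2.4, 0, 0, 0, 0, 0],
  [0, 3.2, 0, 0, 0, 0, 0],
  [0, 4, 0, 0, 0, 0, 0],
])

```text
clock: 17.27
position: [0.5446, -0.2404, 0.0181]
ee_rot: [-0.0, 0.633, 0.774, -0.0]
ft_force: [-4.6, -1.9, 2.0]
grip_width: 0.0002
grasp_force: 2.2
```

```bash
python3 st.py
```

```text
dock [-34.47   0.5 ] z 0.018071796943930702 Fx -4.841415492673421 Fy -0.9066156125677154 Fz 1.9797456899657802 w 0.000152461974626203 17.275
```

Call:
play_rows([
  [0, 0.3, 0, 0, 0, 0, 0],
  [0, 0.6, 0, 0, 0, 0, 0],
  [0, 0.9, 0, 0, 0, 0, 0],
  [0, 1.2, 0, 0, 0, 0, 0],
  [0, 1.2, 0, 0, 0, 0, 0],
])

```text
clock: 17.9
position: [0.546, -0.24, 0.0181]
ee_rot: [0.0, 0.633, 0.774, 0.0]
ft_force: [-3.5, 1.1, 0.9]
grip_width: 0.0003
grasp_force: 1.6
```

Call:
play_rows([
  [0, 0.3, 0, 0, 0, 0, 0],
  [0, 0.6, 0, 0, 0, 0, 0],
  [0, 0.9, 0, 0, 0, 0, 0],
  [0, 1.2, 0, 0, 0, 0, 0],
  [0, 1.2, 0, 0, 0, 0, 0],
])

```text
clock: 18.52
position: [0.5472, -0.2397, 0.0181]
ee_rot: [0.0, 0.633, 0.774, 0.0]
ft_force: [-2.2, -0.4, 0.1]
grip_width: 0.0009
grasp_force: 1.5
```

Call:
play_rows([
  [0, 0.3, 0, 0, 0, 0, 0],
  [0, 0.6, 0, 0, 0, 0, 0],
  [0, 0.9, 0, 0, 0, 0, 0],
  [0, 1.2, 0, 0, 0, 0, 0],
  [0, 1.2, 0, 0, 0, 0, 0],
])

```text
clock: 19.15
position: [0.5484, -0.2395, 0.0181]
ee_rot: [0.0, 0.633, 0.774, 0.0]
ft_force: [-2.5, 0.5, 0.7]
grip_width: 0.0007
grasp_force: 1.4
```

Call:
play_rows([
  [0, 0.3, 0, 0, 0, 0, 0],
  [0, 0.6, 0, 0, 0, 0, 0],
  [0, 0.9, 0, 0, 0, 0, 0],
  [0, 1.2, 0, 0, 0, 0, 0],
  [0, 1.2, 0, 0, 0, 0, 0],
])

```text
clock: 19.77
position: [0.5496, -0.2393, 0.0181]
ee_rot: [0.0, 0.633, 0.774, 0.0]
ft_force: [-2.5, 0.4, 0.7]
grip_width: 0.0001
grasp_force: 1.2
```

Call:
play_rows([
  [0, 0.3, 0, 0, 0, 0, 0],
  [0, 0.6, 0, 0, 0, 0, 0],
  [0, 0.9, 0, 0, 0, 0, 0],
  [0, 1.2, 0, 0, 0, 0, 0],
  [0, 1.2, 0, 0, 0, 0, 0],
])

```text
clock: 20.4
position: [0.5507, -0.2391, 0.0181]
ee_rot: [0.0, 0.633, 0.774, -0.0]
ft_force: [-3.2, 0.3, 0.9]
grip_width: 0.0002
grasp_force: 1.2
```

Call:
play_rows([
  [0, 0.3, 0, 0, 0, 0, 0],
  [0, 0.6, 0, 0, 0, 0, 0],
  [0, 0.9, 0, 0, 0, 0, 0],
  [0, 1, 0, 0, 0, 0, 0],
  [0, 1, 0, 0, 0, 0, 0],
])

```text
clock: 21.02
position: [0.5515, -0.2389, 0.0181]
ee_rot: [-0.0, 0.633, 0.774, -0.0]
ft_force: [-5.0, -0.4, 2.6]
grip_width: -0.0
grasp_force: 2.4
```

The force is starting to rise, and the position matches the screw estimate. Smaller steps from here.

Call:
play_rows([
  [0, 0.1, 0, 0, 0, 0, 0],
  [0, 0.2, 0, 0, 0, 0, 0],
  [0, 0.3, 0, 0, 0, 0, 0],
  [0, 0.3, 0, 0, 0, 0, 0],
  [0, 0.3, 0, 0, 0, 0, 0],
])

```text
clock: 21.65
position: [0.5515, -0.2389, 0.0181]
ee_rot: [-0.0, 0.633, 0.774, -0.0]
ft_force: [-6.3, -0.3, 2.8]
grip_width: 0.0005
grasp_force: 3.2
```

```bash
python3 st.py
```

```text
dock [-27.42   0.56] z 0.018059089622714474 Fx -6.240770030847907 Fy 0.9753558879913011 Fz 2.7893198066260525 w 0.0004833042568798386 21.65
```

The tool no longer advances while the force climbs, so this is the screw. One last slight increment will reach about 5 N beyond sliding.

Call:
play_rows([
  [0, 0.1, 0, 0, 0, 0, 0],
  [0, 0.15, 0, 0, 0, 0, 0],
  [0, 0.15, 0, 0, 0, 0, 0],
  [0, 0.15, 0, 0, 0, 0, 0],
  [0, 0.15, 0, 0, 0, 0, 0],
])

```text
clock: 22.28
position: [0.5516, -0.2389, 0.0181]
ee_rot: [-0.0, 0.633, 0.774, -0.0]
ft_force: [-7.4, -0.8, 4.4]
grip_width: 0.0005
grasp_force: 3.6
```

```bash
python3 st.py
```

```text
dock [-27.38   0.53] z 0.018069417771363186 Fx -7.395899446743602 Fy 0.6849531271325052 Fz 4.4370978471217395 w 0.0005061848019612253 22.275
```

Home: about 7.4 N in total, with about 5 N of it on the screw. Backing off gently, then rising clear.

Call:
play_rows([
  [0, -0.5, 0, 0, 0, 0, 0],
  [0, -1.5, 0, 0, 0, 0, 0],
  [0, -4, 0, 0, 0, 0, 0],
  [0, -10, 0, 0, 0, 0, 0],
  [0, -20, 0, 0, 0, 0, 0],
])

```text
clock: 22.9
position: [0.532, -0.2428, 0.0181]
ee_rot: [0.0, 0.633, 0.774, -0.0]
ft_force: [-0.7, 0.2, -1.1]
grip_width: 0.0002
grasp_force: 0.0
```

Call:
play_rows([
  [0, -10, -20, 0, 0, 0, 0],
  [0, -30, -60, 0, 0, 0, 0],
  [0, -70, -100, 0, 0, 0, 0],
  [0, -110, -130, 0, 0, 0, 0],
  [0, -130, -140, 0, 0, 0, 0],
])

```text
clock: 23.52
position: [0.4032, -0.2692, 0.1597]
ee_rot: [0.001, 0.634, 0.773, 0.001]
ft_force: [0.2, 0.1, -1.0]
grip_width: 0.0002
grasp_force: 0.0
```

Call:
play_rows([
  [40, 0, 0, 0, 0, 0, 0],
  [90, 0, 0, 0, 0, 0, 0],
  [140, 0, 0, 0, 0, 0, 0],
  [180, 0, 0, 0, 0, 0, 0],
  [200, 0, 0, 0, 0, 0, 0],
])

```text
clock: 24.15
position: [0.3645, -0.0708, 0.1581]
ee_rot: [0.0, 0.633, 0.774, 0.0]
ft_force: [0.2, 0.1, 1.2]
grip_width: 0.0005
grasp_force: 0.0
```

```bash
python3 st.py; python3 - <<'E'
from mv import *
im,d,c=snap("top"); im2,d2,c2=snap("scene")
for n,dd,cc in(("top",d,c),("scene",d2,c2)):
    P=world(n,dd,cc).reshape(-1,3); s=d2w(14,0)
    m=(np.linalg.norm(P[:,:2]-s,axis=1)<.033)&(P[:,2]>.04)&(P[:,2]<.05); q=P[m]; print(n,m.sum(),w2d(q.mean(0)),np.median(q[:,2]))
cv2.imwrite('pics/s5.png',np.hstack([cv2.resize(i,(400,360),interpolation=cv2.INTER_CUBIC) for i in(im2[140:230,170:270],im[160:250,300:400])])[:,:,::-1])
E
```

```text
dock [-177.31  202.45] z 0.15808716777919843 Fx 0.26246662864683407 Fy 0.04400988600812396 Fz 1.232967643878358 w 0.00049144417285583 24.15
top 189 [12.70725868 -0.11369628] 0.04477689841768251
scene 222 [17.0576056   0.88052888] 0.04473603744949844
```

View pics/s5.png

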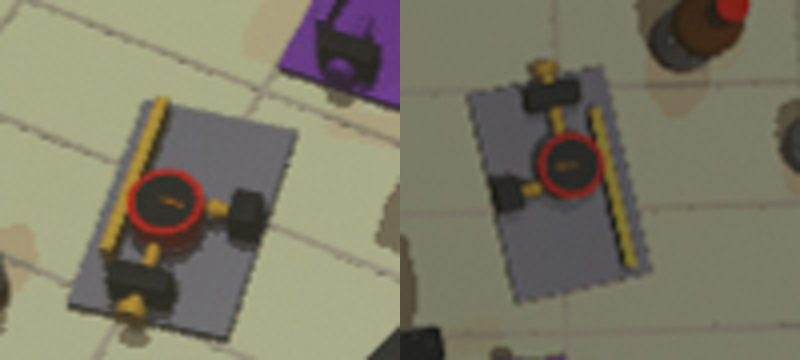

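The puck sits upright, touching the rail, the nose and the screw (left crop (166,205), right crop (570,165)), and the arm is clear. Handing in.

```bash
python3 -c "
from workcell import manip
print(manip.job_done())"
```

```text
the job is handed in; nothing more can be done
None
```

The red thermometer is upright on the grey dock, pushed past the gate until it met the stop screw with about 5 N. The last pictures show it against the rail, gate nose and screw with the arm clear, and the job is handed in.

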